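Post the pin box into the sharps drop box

TASK

Put the small plywood box of pins away in the blue sharps drop box: set it flat and lengthwise on the landing shelf in front of the flap, then push it in through the sprung flap until it drops inside and the flap has swung fully shut behind it. Leave the teal tin and the two bottles beside the drop box where they stand.

Things in the scene. Friction and masses are not known exactly. Their poses are not given: they have to be found in the camera images.
- pin_box: Loose smooth plywood box, lid stays shut: 54 mm along its x, 84 mm along its y, 27 mm high, with a small wooden button on the lid up to 29 mm; about 0.18 kg. Origin at the centre of its underside, z up. It starts flat on the work surface left or right of the drop box, its long side turned up to 1 rad from straight ahead. Grasp it across its 54 mm width (along its x).
- drop_box: Fixed blue sheet-metal drop box. Origin on the work surface under the middle of its front face; x points inward (away from the robot), y left, z up. It spans x = 0 to 0.144, 130 mm wide, with a closed roof at z = 0.161 and a low wire handle on it at x = 0.10, up to z = 0.172. Inside, from the sill on, a slippery white ramp 45 mm long slopes down at 0.4 rad, then it drops to the floor at z = 0.006, 130 mm deep.
- shelf (a point): Middle of the top of the grey landing shelf before the drop box: drop box frame (-0.0575, 0, 0.100), same axes. The shelf is flat, 115 mm long (x = -0.115 to the sill), 130 mm wide; lips 4 mm thick stand 5 mm high along its two side edges; its front edge is open.
- sill (a point): Middle of the opening's lower edge, on the front face, level with the shelf top: drop box frame (0, 0, 0.100), same axes. The opening is 74 mm wide and 46 mm high (z = 0.100 to 0.146) in an 8 mm thick panel, so the pin box passes only lengthwise (its y along the drop box's x). Pushed from behind until its centre is 10 to 20 mm past this point, it tips down the ramp inside and slides in by itself.
- flap (a joint): White flap with an orange beaded lower edge, slippery, 70 mm wide, 43 mm long, hinged along its top at drop box x = 0.0065, z = 0.146; fills the opening. 0 = shut (hanging upright); grows as its lower edge swings inward, to 1.45 rad; opens inward only. A weak spring (0.01 N m shut, 0.03 N m wide open: some 1 N at the pin box) shuts it when nothing holds it.
- tip_tin: Bystander: loose teal flat tin, 70 x 98 x 30 mm, origin at the centre of its underside. It stands on the side of the drop box where the pin box does not. To be left alone.
- blue_bottle: Bystander: loose light blue squeeze bottle with a needle tip, 32 mm across, 109 mm high, origin at the centre of its underside; beside the drop box on the left. To be left alone.
- brown_bottle: Bystander: loose brown squeeze bottle with a needle tip, 42 mm across, 105 mm high, origin at the centre of its underside; beside the drop box on the right. To be left alone.

How it is judged:
On the way, in this order (a step that is already met when the one before it is completed fails the run):
1. the pin box lies flat and lengthwise on the landing shelf, in front of the shut flap (z of pin_box in the frame of drop_box between 0.094 and 0.106 m and x of pin_box in the frame of drop_box between -0.105 and -0.038 m and y of pin_box in the frame of drop_box between -0.04 and 0.04 m and angle between the y axis of pin_box and the x axis of drop_box, either way round below 0.4 rad and angle between pin_box's own z axis and vertical below 0.12 rad and value of joint flap below 0.1 rad), for 0.2 s.
2. the pin box is in the opening and holds the flap open (value of joint flap above 0.5 rad and x of pin_box in the frame of drop_box between -0.03 and 0.05 m and y of pin_box in the frame of drop_box between -0.04 and 0.04 m and z of pin_box in the frame of drop_box above 0.05 m), for 0.04 s.
At the end, for the whole second after the job is handed in: The pin box lies at rest inside the blue drop box (its origin between the box's walls and more than 10 mm below the landing shelf's level), the flap is shut to within 0.06 rad, and the tin and the two bottles are within 30 mm of where they stood (x of pin_box in the frame of drop_box between 0.008 and 0.138 m and y of pin_box in the frame of drop_box between -0.06 and 0.06 m and z of pin_box in the frame of drop_box below 0.09 m and value of joint flap below 0.06 rad and linear speed of pin_box below 0.02 m/s and distance of each of tip_tin, blue_bottle, brown_bottle from where it was at the start of the episode below 0.03 m); the robot touches nothing.
It fails at once if the teal tin or one of the two bottles beside the drop box is moved by more than 30 mm (distance of any of tip_tin, blue_bottle, brown_bottle from where it was at the start of the episode above 0.03 m).
It also fails if it takes over 51 s, if anything falls off the work surface, if the arm or the gripper's body presses on something with over 40 N, if the wrist force passes 120 N, or if a joint passes its speed limit or range.

ROBOT

A 6-joint arm with a two-finger parallel gripper is mounted at the origin on a cart in front of the work surface, level with it; the furniture and walls round the work are solid. World frame = base frame: x ahead of the robot, y to its left, z up, the work surface at z = 0. Lengths are in m, angles in rad, forces in N, time in s.
With the tool pointing down it reaches from about 0.375 to 0.825 m from the base axis. Payload 5.5 kg.
Tool frame: the origin (TCP) lies midway between the tips of the shut fingers; the grasp point (between the pads) lies 19 mm behind it (r.grip_depth is the distance from the TCP to the grasp point, in m); z points along the fingers, y is the line along which they close (so a half turn about z gives the same grasp; the last joint's range is limited). The gripper opens to 85 mm and grips with 20 to 120 N. Pads are 22 mm wide; open, the fingers measure 114 mm over their backs; the gripper's body (76 mm by 85 mm) begins 54 mm behind the grasp point. The pads swing forward as they close: fully open they stand 13 mm farther back than shut.
Start: joints at [-1.293, 0.314, -0.047, 1.21, 0, 1.571], TCP at [0.165, -0.577, 0.231] pointing down, gripper open.
Joint ranges: [-2.67, 2.67], [-0.69, 1.73], [-1.03, 1.25], [-2.08, 2.16], [-1.42, 1.45], [-3.14, 3.14]. Speed limits (rad/s): [2.39, 2.39, 3.01, 3.14, 3.14, 3.14].

INTERFACE

Orientations are given as a 3x3 rotation matrix whose columns are the frame's x, y, z axes.
In Python, from plant import r gives the robot as it stands.
- The arm moves only by the tool arm_command, never from a script. Its argument "moves" is a list of rows, each an object of numbers: "x", "y", "z": the shift along the world's x, y, z in m; "ax", "ay", "az": the turn, a rotation vector about the world's x, y, z in rad; "gripper": the closure in counts, from 0 (fully open) to 255 (shut). A call has 1 to 12 rows; each row is the pose to reach, as a shift and turn from the pose commanded when the call began; what a row does not reach only later rows make up. A row lasts 1/10 s, in which the tool goes at most 50 mm and 8.59 degrees, less where a joint would pass 70% of its speed; a pose out of reach is approached as far as the arm can. A call with a gripper value outside its range is refused whole. The fingers move at their own pace and stop on an object; "grip_force" is the grip in N (left out, the last holds). Time passes only in rows, so rows that repeat a pose let the fingers close. It gives the time, the measured TCP pose, the force, the opening and the grip force at its end, in the units of the state.
- r.state(): the state, without advancing time (a new reading comes with each control period).
- r.snapshot(name): name is "scene" or "top"; returns a dict with "color" (400x640x3 uint8, red, green, blue), "fx", "fy", "cx", "cy" (pixels), "xyz" and "orientation" of the camera in the world. Camera axes: x right, y down, z forward; pixel columns grow to the right and rows downward; lengths in m; the calibration is good to about 2 mm. A picture is of the moment at which its call begins. There is no depth.
- r.finish_job(): hands the job in; it is judged then, once.
Trained networks look in a picture, given as the dict that the camera call returned (one of the last four; its "shot" number tells which), for a name from the list of things; names that differ only in an ending like _2 or _b are one class to them, and where a whole thing is asked for, a point or a joint stands for the part that bears it (a point fixed in the world has none). Each returns a list of dicts, best first, with "p" (0 to 1); they miss things now and then, are a little off and sometimes report something else, mostly with a low value. They report only what shows in the picture. A call takes as long as a camera call.
- r.recognise(picture, query): "bbox" ([centre column, centre row, width, height] as shares, 0 to 1, of the picture: columns of its width, rows of its height, round what is visible of it).
- r.tip_of(picture, query): "point" ([column, row] as shares, 0 to 1, of the picture: columns of its width, rows of its height: a listed point, or the origin of a listed thing).
The state is a dict: "time_s": time; "qpos": joint angles; "qd": joint speeds; "joint_efforts": joint torques, N m; "tool_pos": TCP position; "tool_rot": TCP orientation; "wrist_force": force on the tool from outside, world axes, zero at the start; "torque": the same for the moment, N m; "gripper_width": finger opening in m; "grip_force": force on a finger pad.
Only numpy, scipy, OpenCV 4.12 (cv2) and the standard library are available. Lean on these libraries where they do the work, as an engineer would, in place of code of your own. Each camera call takes 0.05 s, during which the arm holds its last target. There are 200 camera calls.

## Working session

There is one attempt and no reset: what is moved stays moved. The work goes in short steps, Python scripts to look and compute and a tool call to move; the robot and the scene stay as the last step left them, time stands still between calls to the robot, and variables do not carry over. Pictures are saved under pics/ and viewed, at most 10 in all, crops included, and the job is handed in when it is done.

Besides the shell and the picture viewer there is one more tool, called after "Emit:" as name([rows], argument=value, ...), one row to a line, values as JSON. arm_command: Moves the arm, as the interface text tells. Its arguments: {"type":"object","properties":{"moves":{"type":"array","items":{"type":"object","properties":{"x":{"type":"number"},"y":{"type":"number"},"z":{"type":"number"},"ax":{"type":"number"},"ay":{"type":"number"},"az":{"type":"number"},"gripper":{"type":"number"}}}},"grip_force":{"type":"number"}},"required":["moves"]}

```bash
mkdir -p pics; ls
cat > h.py <<'E'
import numpy as np, cv2
from plant import r
def ray(s,uv):
    R=np.array(s["orientation"]).reshape(3,3)
    d=R@np.array([(uv[0]-s["cx"])/s["fx"],(uv[1]-s["cy"])/s["fy"],1]);return np.array(s["xyz"]),d
def at_z(s,uv,z):
    o,d=ray(s,uv);return o+d*(z-o[2])/d[2]
def proj(s,P):
    R=np.array(s["orientation"]).reshape(3,3);c=R.T@(np.array(P)-s["xyz"]);return [s["fx"]*c[0]/c[2]+s["cx"],s["fy"]*c[1]/c[2]+s["cy"]]
def tri(s1,a,s2,b):
    o1,d1=ray(s1,a);o2,d2=ray(s2,b)
    t=np.linalg.lstsq(np.stack([d1,-d2],1),o2-o1,rcond=None)[0]
    p,q=o1+t[0]*d1,o2+t[1]*d2;return (p+q)/2,np.linalg.norm(p-q)
def save(s,n,img=None):cv2.imwrite(f"pics/{n}.png",(s["color"] if img is None else img)[...,::-1])
E
python3 - <<'E'
from h import *
np.set_printoptions(precision=4,suppress=True)
S={n:r.snapshot(n) for n in("scene","top")}
pts={}
for n,s in S.items():
    save(s,n+"0");print(n,s["xyz"],s["fx"],s["cx"],s["cy"],np.array(s["orientation"]).reshape(3,3).tolist())
    for q in("pin_box","drop_box","shelf","sill","tip_tin","blue_bottle","brown_bottle"):
        l=r.tip_of(s,q);b=r.recognise(s,q)
        if l:
            u=[l[0]["point"][0]*640,l[0]["point"][1]*400];pts[n,q]=u
            print(q,np.array(u),l[0]["p"],len(l), [np.round(np.array(x["bbox"])*[640,400,640,400]) for x in b[:1]])
for q in("pin_box","drop_box","shelf","sill","tip_tin","blue_bottle","brown_bottle"):
    if("scene",q)in pts and("top",q)in pts: print(q,*tri(S["scene"],pts["scene",q],S["top"],pts["top",q]))
st=r.state();print(st["time_s"],st["tool_pos"],st["gripper_width"])
E
```

```text
pics
scene [-0.177   0.6249  0.8479] 419.1942352070947 324.0746939684554 208.74067960471675 [[-0.671778243531237, -0.4674672872497183, 0.5746201587740163], [-0.7407472597792508, 0.4268025981822144, -0.5187803382111186], [-0.0027365393505836473, -0.7741536524077767, -0.6329918118080851]]
pin_box [260.096 300.8  ] 0.75 2 [array([257., 299.,  37.,  26.])]
drop_box [331.584 225.48 ] 0.89 1 [array([328., 195.,  99.,  78.])]
shelf [346.112 209.   ] 0.89 1 [array([329., 196.,  95.,  78.])]
sill [334.208 195.92 ] 0.96 1 [array([331., 198.,  96.,  82.])]
tip_tin [412.48 193.6 ] 0.92 1 [array([408., 193.,  28.,  23.])]
blue_bottle [244.8  257.88] 0.58 1 [array([245., 250.,  13.,  24.])]
brown_bottle [369.6 189. ] 0.69 2 [array([370., 181.,  18.,  21.])]
top [0.2977 0.0148 1.131 ] 444.3366683031742 321.4770040927772 193.30831318272388 [[-0.05131459587395283, -0.977514255854203, 0.20453041791405246], [-0.9986802889788241, 0.04979214304357638, -0.012586615760424637], [0.0021195885132353587, -0.20490637396853245, -0.9787792832153748]]
pin_box [204.992 240.   ] 0.58 1 [array([334., 181.,  78., 124.])]
shelf [342.4  213.32] 0.8 1 [array([336., 180.,  75., 122.])]
sill [336.  186.6] 0.63 1 [array([334., 181.,  78., 125.])]
tip_tin [448.832 219.6  ] 0.82 1 [array([454., 220.,  49.,  37.])]
blue_bottle [227.712 179.92 ] 0.48 1 [array([227., 177.,  18.,  13.])]
brown_bottle [416.704 172.68 ] 0.75 1 [array([421., 171.,  18.,  20.])]
pin_box [0.4259 0.2992 0.0076] 0.0032745616723648704
shelf [ 0.4664 -0.0441  0.0891] 0.005016787981707287
sill [ 0.5207 -0.037   0.111 ] 0.01158165568926593
tip_tin [ 0.4433 -0.3204  0.0166] 0.007409572429507471
blue_bottle [0.5804 0.2416 0.0028] 0.0031336032006720775
brown_bottle [ 0.5739 -0.2561 -0.0036] 0.009141086188624813
1.5 [ 0.1645 -0.577   0.2313] 0.08556254370117747
```

Run:
```python
import cv2
a=cv2.imread("pics/scene0.png")[130:340,200:460];cv2.imwrite("pics/s1.png",cv2.resize(a,None,fx=3,fy=2.85,interpolation=cv2.INTER_CUBIC))
a=cv2.imread("pics/top0.png")[90:290,170:490];cv2.imwrite("pics/t1.png",cv2.resize(a,None,fx=2.5,fy=2.5,interpolation=cv2.INTER_CUBIC))
```

```text
(no output)
```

View pics/s1.png

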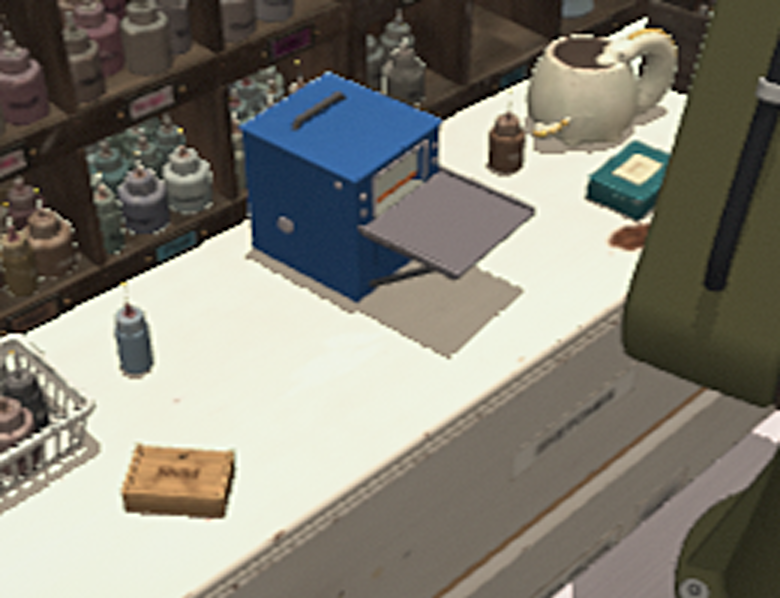

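View pics/t1.png

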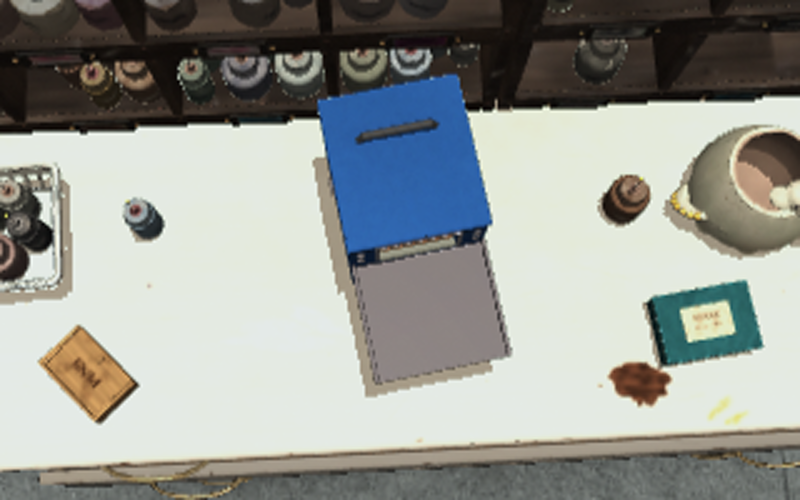

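```bash
cat > fit.py <<'E'
from h import *
from scipy.optimize import least_squares
def fit(model,obs,x0):
    def W(p,m):
        c,s=np.cos(p[2]),np.sin(p[2]);return [p[0]+c*m[0]-s*m[1],p[1]+s*m[0]+c*m[1],m[2]+p[3]]
    f=lambda p:np.concatenate([np.subtract(proj(s,W(p,m)),uv) for s,m,uv in obs])
    o=least_squares(f,x0,loss="soft_l1");return o.x,np.abs(o.fun).round(1)
E
python3 - <<'E'
from fit import *
np.set_printoptions(precision=4,suppress=True)
S=r.snapshot("scene");T=r.snapshot("top")
s=lambda u,v:[200+u/3-.33,130+v/2.85-.33]
t=lambda u,v:[170+u/2.5-.3,90+v/2.5-.3]
B=[(.144,.065,.161),(.144,-.065,.161),(0,-.065,.161),(0,.065,.161)]
F=[(-.115,.065,.105),(-.115,-.065,.105)]
ob=[(S,m,s(*u)) for m,u in zip(B+F,[(243,127),(330,72),(440,122),(357,182),(456,276),(533,211)])]
ob+=[(T,m,t(*u)) for m,u in zip(B+F,[(319,99),(459,75),(491,226),(349,250),(375,383),(510,355)])]
print("drop",*fit(None,ob,[.52,-.04,0,0]))
P=[(a,b,.027) for a,b in[(.027,.042),(.027,-.042),(-.027,-.042),(-.027,.042)]]
# top: top, right, bottom, left
ob=[(T,m,t(*u)) for m,u in zip(P,[(78,326),(137,378),(100,415),(40,362)])]
for y0 in(.8,-.8):
  print("pinT",*fit(None,ob,[.43,.3,y0,0]))
  print("pinTS",*fit(None,ob+[(S,m,s(*u)) for m,u in zip(P,[(138,445),(236,452),(226,494),(124,486)])],[.43,.3,y0,0]))
hsv=cv2.cvtColor(T["color"],cv2.COLOR_RGB2HSV)
m=((hsv[...,0]>8)&(hsv[...,0]<25)&(hsv[...,1]>90)).astype(np.uint8);m[:,:180]=0;m[:,230:]=0;m[:210]=0;m[:][265:]=0
c=max(cv2.findContours(m,0,1)[0],key=cv2.contourArea);b=cv2.boxPoints(cv2.minAreaRect(c));print(cv2.contourArea(c));
for q in b:print(q,at_z(T,q,.027))
E
```

```text
drop [ 0.5189 -0.0358  0.1404 -0.0023] [1.  0.1 0.3 0.6 0.2 0.1 1.1 0.2 1.1 0.1 0.7 0.5 0.7 0.8 0.1 0.2 0.2 0.8
 0.2 0.3 0.4 0.  0.6 0.5]
pinT [ 0.4366  0.3077 -0.7712 -0.0503] [0.  0.7 0.4 0.3 0.2 0.6 0.6 0.4]
pinTS [ 0.4294  0.2942 -0.7878 -0.0007] [0.5 1.1 0.7 0.6 0.1 2.1 0.2 0.4 0.8 0.9 0.5 2.1 0.2 0.4 0.5 1.9]
pinT [ 0.4366  0.3077 -0.7712 -0.0503] [0.  0.7 0.4 0.3 0.2 0.6 0.6 0.4]
pinTS [ 0.4294  0.2942 -0.7878 -0.0007] [0.5 1.1 0.7 0.6 0.1 2.1 0.2 0.4 0.8 0.9 0.5 2.1 0.2 0.4 0.5 1.9]
729.0
[185. 235.] [0.4399 0.3451 0.027 ]
[200.5 219.5] [0.4769 0.3068 0.027 ]
[224.5 243.5] [0.4137 0.2472 0.027 ]
[209. 259.] [0.3776 0.2855 0.027 ]
```

```bash
python3 -c "
from h import *
s=r.state();print(np.round(np.array(s['tool_rot']),3).tolist(),s['time_s'],r.grip_depth)"
```

```text
[[0.962, 0.274, 0.0], [0.274, -0.962, 0.0], [0.0, -0.0, -1.0]] 1.6 0.0187
```

Emit:
arm_command([
  {"x":0.02,"y":0.04,"z":0.03},
  {"x":0.05,"y":0.08,"z":0.06},
  {"x":0.08,"y":0.12,"z":0.08},
  {"x":0.12,"y":0.16,"z":0.08},
  {"x":0.16,"y":0.2,"z":0.08},
  {"x":0.19,"y":0.24,"z":0.08},
  {"x":0.22,"y":0.28,"z":0.08},
  {"x":0.25,"y":0.32,"z":0.08},
  {"x":0.27,"y":0.36,"z":0.08},
  {"x":0.28,"y":0.4,"z":0.08},
  {"x":0.285,"y":0.44,"z":0.08},
  {"x":0.285,"y":0.48,"z":0.08},
])

```text
invalid input at $.moves[0]: expected keys x, y, z, ax, ay, az, gripper
```

Emit:
arm_command([
  {"x":0.02,"y":0.04,"z":0.03,"ax":0,"ay":0,"az":0.04,"gripper":0},
  {"x":0.05,"y":0.08,"z":0.06,"ax":0,"ay":0,"az":0.08,"gripper":0},
  {"x":0.09,"y":0.12,"z":0.08,"ax":0,"ay":0,"az":0.12,"gripper":0},
  {"x":0.13,"y":0.16,"z":0.08,"ax":0,"ay":0,"az":0.16,"gripper":0},
  {"x":0.17,"y":0.2,"z":0.08,"ax":0,"ay":0,"az":0.2,"gripper":0},
  {"x":0.2,"y":0.24,"z":0.08,"ax":0,"ay":0,"az":0.24,"gripper":0},
  {"x":0.23,"y":0.28,"z":0.08,"ax":0,"ay":0,"az":0.28,"gripper":0},
  {"x":0.26,"y":0.32,"z":0.08,"ax":0,"ay":0,"az":0.32,"gripper":0},
  {"x":0.28,"y":0.36,"z":0.08,"ax":0,"ay":0,"az":0.36,"gripper":0},
  {"x":0.29,"y":0.4,"z":0.08,"ax":0,"ay":0,"az":0.4,"gripper":0},
  {"x":0.29,"y":0.44,"z":0.08,"ax":0,"ay":0,"az":0.44,"gripper":0},
  {"x":0.29,"y":0.48,"z":0.08,"ax":0,"ay":0,"az":0.5,"gripper":0},
])

```text
time_s: 2.8
tool_pos: [0.4551, -0.0949, 0.3112]
tool_rot: [[0.711, 0.703, 0.0], [0.703, -0.711, 0.0], [0.0, 0.0, -1.0]]
wrist_force: [0.4, -0.1, 0.2]
gripper_width: 0.0857
grip_force: 0.0
```

Emit:
arm_command([
  {"x":0.0,"y":0.045,"z":0,"ax":0,"ay":0,"az":0,"gripper":0},
  {"x":0.0,"y":0.09,"z":0,"ax":0,"ay":0,"az":0,"gripper":0},
  {"x":0.0,"y":0.135,"z":0,"ax":0,"ay":0,"az":0,"gripper":0},
  {"x":0.0,"y":0.18,"z":0,"ax":0,"ay":0,"az":0,"gripper":0},
  {"x":0.0,"y":0.225,"z":-0.01,"ax":0,"ay":0,"az":0,"gripper":0},
  {"x":-0.01,"y":0.265,"z":-0.03,"ax":0,"ay":0,"az":0,"gripper":0},
  {"x":-0.015,"y":0.3,"z":-0.05,"ax":0,"ay":0,"az":0,"gripper":0},
  {"x":-0.02,"y":0.335,"z":-0.08,"ax":0,"ay":0,"az":0,"gripper":0},
  {"x":-0.025,"y":0.365,"z":-0.11,"ax":0,"ay":0,"az":0,"gripper":0},
  {"x":-0.027,"y":0.391,"z":-0.14,"ax":0,"ay":0,"az":0,"gripper":0},
  {"x":-0.027,"y":0.391,"z":-0.17,"ax":0,"ay":0,"az":0,"gripper":0},
  {"x":-0.027,"y":0.391,"z":-0.2,"ax":0,"ay":0,"az":0,"gripper":0},
])

```text
time_s: 4.0
tool_pos: [0.4272, 0.295, 0.1101]
tool_rot: [[0.711, 0.703, 0.0], [0.703, -0.711, 0.0], [0.0, 0.0, -1.0]]
wrist_force: [-0.1, -0.3, -0.4]
gripper_width: 0.0851
grip_force: 0.0
```

Run:
```python
from h import *
S=r.snapshot("scene");T=r.snapshot("top");s=r.state();print(s["tool_pos"],s["qpos"])
b=[]
for i in(S,T):
    u=proj(i,[.428,.295,.05]);x=int(min(max(u[0]-60,0),520));y=int(min(max(u[1]-60,0),280))
    b.append(cv2.resize(i["color"][y:y+120,x:x+120],(400,400),interpolation=2));print(x,y)
save(None,"g1",np.hstack(b))
```

```text
[0.42459061 0.29235928 0.10760091] [ 6.03041729e-01  2.48265378e-01 -4.30476730e-01  8.99325574e-01
 -4.65553043e-05  2.96619785e+00]
198 228
142 177
```

View pics/g1.png

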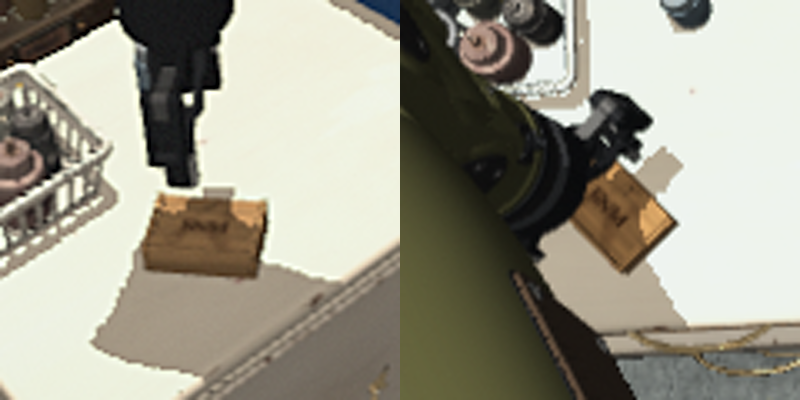

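Emit:
arm_command([
  {"x":0,"y":0,"z":-0.04,"ax":0,"ay":0,"az":0,"gripper":0},
  {"x":0,"y":0,"z":-0.07,"ax":0,"ay":0,"az":0,"gripper":0},
  {"x":0,"y":0,"z":-0.085,"ax":0,"ay":0,"az":0,"gripper":0},
  {"x":0,"y":0,"z":-0.09,"ax":0,"ay":0,"az":0,"gripper":0},
  {"x":0,"y":0,"z":-0.09,"ax":0,"ay":0,"az":0,"gripper":0},
])

```text
time_s: 4.6
tool_pos: [0.428, 0.2942, 0.0221]
tool_rot: [[0.713, 0.702, 0.0], [0.702, -0.713, 0.0], [0.0, 0.0, -1.0]]
wrist_force: [0.2, -0.1, 0.3]
gripper_width: 0.0856
grip_force: 0.0
```

Emit:
arm_command([
  {"x":0,"y":0,"z":-0.01,"ax":0,"ay":0,"az":0,"gripper":0},
  {"x":0,"y":0,"z":-0.015,"ax":0,"ay":0,"az":0,"gripper":0},
  {"x":0,"y":0,"z":-0.015,"ax":0,"ay":0,"az":0,"gripper":120},
  {"x":0,"y":0,"z":-0.015,"ax":0,"ay":0,"az":0,"gripper":255},
  {"x":0,"y":0,"z":-0.015,"ax":0,"ay":0,"az":0,"gripper":255},
  {"x":0,"y":0,"z":-0.015,"ax":0,"ay":0,"az":0,"gripper":255},
  {"x":0,"y":0,"z":-0.015,"ax":0,"ay":0,"az":0,"gripper":255},
  {"x":0,"y":0,"z":-0.015,"ax":0,"ay":0,"az":0,"gripper":255},
], grip_force=40)

```text
time_s: 5.4
tool_pos: [0.4278, 0.2942, 0.0066]
tool_rot: [[0.712, 0.702, 0.0], [0.702, -0.712, 0.0], [0.001, 0.0, -1.0]]
wrist_force: [0.3, -0.9, 3.2]
gripper_width: 0.0533
grip_force: 42.6
```

Emit:
arm_command([
  {"x":0,"y":0,"z":0.03,"ax":0,"ay":0,"az":0,"gripper":255},
  {"x":0,"y":0,"z":0.07,"ax":0,"ay":0,"az":0,"gripper":255},
  {"x":0,"y":-0.01,"z":0.11,"ax":0,"ay":0,"az":0,"gripper":255},
  {"x":0.005,"y":-0.04,"z":0.14,"ax":0,"ay":0,"az":-0.08,"gripper":255},
  {"x":0.01,"y":-0.08,"z":0.16,"ax":0,"ay":0,"az":-0.16,"gripper":255},
  {"x":0.015,"y":-0.12,"z":0.16,"ax":0,"ay":0,"az":-0.24,"gripper":255},
  {"x":0.02,"y":-0.16,"z":0.16,"ax":0,"ay":0,"az":-0.32,"gripper":255},
  {"x":0.025,"y":-0.2,"z":0.16,"ax":0,"ay":0,"az":-0.4,"gripper":255},
  {"x":0.03,"y":-0.24,"z":0.16,"ax":0,"ay":0,"az":-0.48,"gripper":255},
  {"x":0.035,"y":-0.28,"z":0.16,"ax":0,"ay":0,"az":-0.56,"gripper":255},
  {"x":0.04,"y":-0.315,"z":0.16,"ax":0,"ay":0,"az":-0.62,"gripper":255},
  {"x":0.04,"y":-0.337,"z":0.16,"ax":0,"ay":0,"az":-0.638,"gripper":255},
])

```text
time_s: 6.6
tool_pos: [0.4653, -0.043, 0.1652]
tool_rot: [[0.99, 0.139, -0.004], [0.139, -0.99, 0.002], [-0.004, -0.003, -1.0]]
wrist_force: [0.8, -0.6, 0.8]
gripper_width: 0.0298
grip_force: 0.0
```

Emit:
arm_command([
  {"x":0,"y":0,"z":-0.02,"ax":0,"ay":0,"az":0,"gripper":255},
  {"x":0,"y":0,"z":-0.03,"ax":0,"ay":0,"az":0,"gripper":255},
  {"x":0,"y":0,"z":-0.03,"ax":0,"ay":0,"az":0,"gripper":255},
])

```text
time_s: 6.9
tool_pos: [0.4659, -0.0428, 0.1348]
tool_rot: [[0.99, 0.139, -0.003], [0.139, -0.99, 0.0], [-0.003, -0.001, -1.0]]
wrist_force: [-0.7, 0.4, -0.2]
gripper_width: -0.0
grip_force: 0.0
```

Run:
```python
from h import *
S=r.snapshot("scene");T=r.snapshot("top");s=r.state();print(s["tool_pos"],s["qpos"],s["gripper_width"])
b=[]
for i in(S,T):
    u=proj(i,[.47,-.04,.12]);x=int(min(max(u[0]-60,0),520));y=int(min(max(u[1]-60,0),280))
    b.append(cv2.resize(i["color"][y:y+120,x:x+120],(400,400),interpolation=2));print(x,y)
save(None,"g2",np.hstack(b))
```

```text
[ 0.46727568 -0.04263134  0.13627775] [-9.10072111e-02  1.33986102e-01 -5.00814996e-01  9.36782044e-01
  3.58491441e-05  2.91016649e+00] -0.0001755110996403539
285 140
280 148
```

View pics/g2.png

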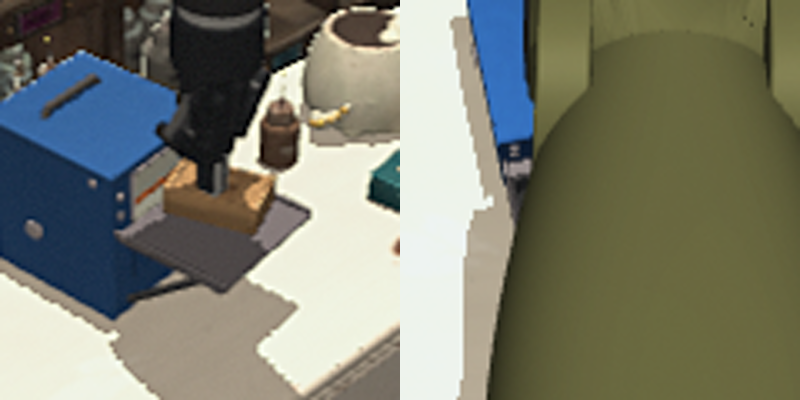

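Emit:
arm_command([
  {"x":0,"y":0,"z":0.04,"ax":0,"ay":0,"az":0,"gripper":255},
  {"x":0,"y":0,"z":0.09,"ax":0,"ay":0,"az":0,"gripper":180},
  {"x":0,"y":0.04,"z":0.13,"ax":0,"ay":0,"az":0,"gripper":80},
  {"x":0,"y":0.09,"z":0.13,"ax":0,"ay":0,"az":0,"gripper":0},
  {"x":0,"y":0.14,"z":0.13,"ax":0,"ay":0,"az":0,"gripper":0},
  {"x":0,"y":0.19,"z":0.13,"ax":0,"ay":0,"az":0,"gripper":0},
  {"x":0,"y":0.24,"z":0.13,"ax":0,"ay":0,"az":0,"gripper":0},
])

```text
time_s: 7.7
tool_pos: [0.4789, 0.1084, 0.2668]
tool_rot: [[0.98, 0.197, -0.008], [0.197, -0.98, 0.036], [-0.0, -0.036, -0.999]]
wrist_force: [0.9, -0.7, -0.4]
gripper_width: 0.0848
grip_force: 0.0
```

Run:
```python
from h import *
S=r.snapshot("scene");T=r.snapshot("top")
save(S,"s3");save(T,"t3")
b=[]
for i in(S,T):
    u=proj(i,[.47,-.04,.12]);x=int(min(max(u[0]-50,0),520));y=int(min(max(u[1]-50,0),280))
    b.append(cv2.resize(i["color"][y:y+100,x:x+100],(400,400),interpolation=2));print(x,y)
save(None,"g3",np.hstack(b))
```

```text
295 150
290 158
```

View pics/g3.png

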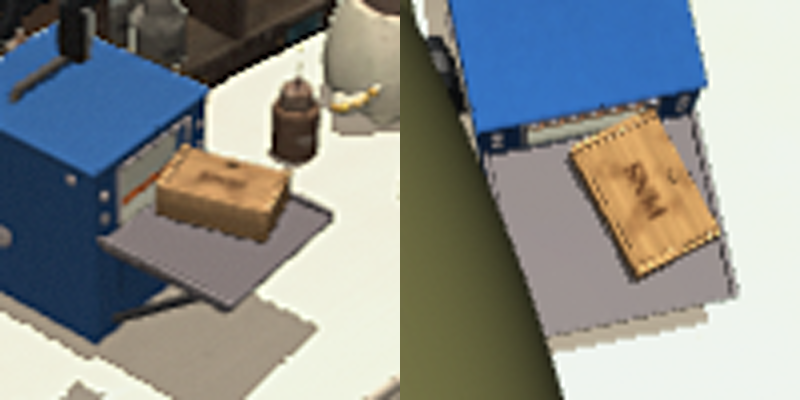

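Run:
```python
from fit import *
np.set_printoptions(precision=4,suppress=True)
T=r.snapshot("top");S=r.snapshot("scene");print(r.state()["tool_pos"],r.state()["time_s"])
t=lambda u,v:[290+(u-400)/4-.4,158+v/4-.4]
s=lambda u,v:[295+u/4-.4,150+v/4-.4]
P=[(a,b,.127) for a,b in[(.027,.042),(.027,-.042),(-.027,-.042),(-.027,.042)]]
# order: x+: right side (-y world); y+ : forward
ob=[(T,m,t(*u)) for m,u in zip(P,[(656,110),(720,233),(640,276),(571,150)])]
ob2=ob+[(S,m,s(*u)) for m,u in zip(P,[(188,146),(293,170),(267,220),(157,190)])]
D=np.array([.5189,-.0358]);y=.1404;R=np.array([[np.cos(y),np.sin(y)],[-np.sin(y),np.cos(y)]])
for o in(ob,ob2):
    p,e=fit(None,o,[.47,-.06,-1.2,0]);print(p,e,"drop frame",R@(p[:2]-D),"long-axis angle",p[2]+np.pi/2-y)
```

```text
[0.4786 0.1059 0.2659] 7.9
[ 0.4798 -0.0669 -1.1493 -0.0248] [0.6 0.2 0.2 0.2 0.2 0.1 0.5 0. ] drop frame [-0.043  -0.0253] long-axis angle 0.2811330767262733
[ 0.4753 -0.0658 -1.1505 -0.0029] [0.2 0.4 0.9 0.7 0.  0.6 0.4 0.  1.2 0.2 0.1 1.1 0.  0.6 0.6 0.5] drop frame [-0.0473 -0.0236] long-axis angle 0.27991222431249885
```

Emit:
arm_command([
  {"x":0,"y":-0.05,"z":0,"ax":0,"ay":0,"az":0,"gripper":0},
  {"x":0,"y":-0.1,"z":0,"ax":0,"ay":0,"az":0,"gripper":0},
  {"x":0,"y":-0.15,"z":0,"ax":0,"ay":0,"az":0,"gripper":0},
  {"x":0,"y":-0.15,"z":0,"ax":0,"ay":0,"az":0,"gripper":0},
])

```text
time_s: 8.3
tool_pos: [0.4779, -0.0495, 0.2661]
tool_rot: [[0.983, 0.185, -0.008], [0.186, -0.982, 0.033], [-0.002, -0.034, -0.999]]
wrist_force: [0.7, 0.2, -0.0]
gripper_width: 0.0856
grip_force: 0.0
```

```bash
cat > rv.py <<'E'
from h import *
import sys
from scipy.spatial.transform import Rotation as Q
a=float(sys.argv[1]);y=np.array([np.cos(a),np.sin(a),0]);z=np.array([0,0,-1.]);W=np.stack([np.cross(y,z),y,z],1)
s=r.state();C=np.array(s["tool_rot"]).reshape(3,3)
print(Q.from_matrix(W@C.T).as_rotvec().round(4),np.array(s["tool_pos"]).round(4),s["time_s"],s["gripper_width"])
E
python3 rv.py -1.1505
```

```text
[-0.0315 -0.0121  0.2337] [ 0.4779 -0.0495  0.2661] 8.3 0.08559141879244371
```

Emit:
arm_command([
  {"x":-0.001,"y":-0.008,"z":-0.03,"ax":-0.016,"ay":-0.006,"az":0.12,"gripper":0},
  {"x":-0.003,"y":-0.016,"z":-0.07,"ax":-0.0315,"ay":-0.012,"az":0.234,"gripper":0},
  {"x":-0.003,"y":-0.016,"z":-0.1,"ax":-0.0315,"ay":-0.012,"az":0.234,"gripper":0},
  {"x":-0.003,"y":-0.016,"z":-0.12,"ax":-0.0315,"ay":-0.012,"az":0.234,"gripper":0},
  {"x":-0.003,"y":-0.016,"z":-0.12,"ax":-0.0315,"ay":-0.012,"az":0.234,"gripper":0},
])

```text
time_s: 8.8
tool_pos: [0.4727, -0.0595, 0.1435]
tool_rot: [[0.91, 0.415, -0.006], [0.415, -0.91, 0.003], [-0.004, -0.005, -1.0]]
wrist_force: [-0.3, 0.2, -0.6]
gripper_width: 0.0853
grip_force: 0.0
```

```bash
python3 rv.py -1.1505; python3 rv.py -1.1505
```

```text
[-0.003  -0.0062 -0.0081] [ 0.4727 -0.0595  0.1435] 8.8 0.08530880843160644
[-0.003  -0.0062 -0.0081] [ 0.4727 -0.0595  0.1435] 8.8 0.08530880843160644
```

Emit:
arm_command([
  {"x":0.0025,"y":-0.006,"z":-0.015,"ax":-0.003,"ay":-0.006,"az":-0.008,"gripper":0},
  {"x":0.0025,"y":-0.006,"z":-0.03,"ax":-0.003,"ay":-0.006,"az":-0.008,"gripper":0},
  {"x":0.0025,"y":-0.006,"z":-0.036,"ax":-0.003,"ay":-0.006,"az":-0.008,"gripper":0},
  {"x":0.0025,"y":-0.006,"z":-0.04,"ax":-0.003,"ay":-0.006,"az":-0.008,"gripper":0},
  {"x":0.0025,"y":-0.006,"z":-0.04,"ax":-0.003,"ay":-0.006,"az":-0.008,"gripper":0},
])

```text
time_s: 9.3
tool_pos: [0.4783, -0.0652, 0.1067]
tool_rot: [[0.912, 0.41, 0.006], [0.41, -0.912, -0.001], [0.005, 0.003, -1.0]]
wrist_force: [-0.2, 0.2, 0.2]
gripper_width: 0.0854
grip_force: 0.0
```

Emit:
arm_command([
  {"x":0,"y":0,"z":-0.002,"ax":0,"ay":0,"az":0,"gripper":100},
  {"x":0,"y":0,"z":-0.002,"ax":0,"ay":0,"az":0,"gripper":255},
  {"x":0,"y":0,"z":-0.002,"ax":0,"ay":0,"az":0,"gripper":255},
  {"x":0,"y":0,"z":-0.002,"ax":0,"ay":0,"az":0,"gripper":255},
  {"x":0,"y":0,"z":-0.002,"ax":0,"ay":0,"az":0,"gripper":255},
  {"x":0,"y":0,"z":-0.002,"ax":0,"ay":0,"az":0,"gripper":255},
], grip_force=60)

```text
time_s: 9.9
tool_pos: [0.4783, -0.0647, 0.1049]
tool_rot: [[0.912, 0.41, 0.006], [0.41, -0.912, 0.0], [0.006, 0.002, -1.0]]
wrist_force: [-2.2, 2.8, 5.9]
gripper_width: 0.0531
grip_force: 62.9
```

```bash
python3 rv.py -1.4304
```

```text
[ 0.0006  0.0062 -0.2824] [ 0.4783 -0.0647  0.1049] 9.9 0.05310507500508731
```

Emit:
arm_command([
  {"x":-0.004,"y":0.002,"z":0.002,"ax":0,"ay":0,"az":0,"gripper":255},
  {"x":-0.01,"y":0.005,"z":0.003,"ax":0,"ay":0,"az":0,"gripper":255},
  {"x":-0.012,"y":0.01,"z":0.003,"ax":0,"ay":0,"az":-0.05,"gripper":255},
  {"x":-0.012,"y":0.015,"z":0.003,"ax":0,"ay":0.003,"az":-0.1,"gripper":255},
  {"x":-0.011,"y":0.02,"z":0.003,"ax":0,"ay":0.006,"az":-0.15,"gripper":255},
  {"x":-0.011,"y":0.022,"z":0.003,"ax":0,"ay":0.006,"az":-0.2,"gripper":255},
  {"x":-0.011,"y":0.022,"z":0.003,"ax":0,"ay":0.006,"az":-0.25,"gripper":255},
  {"x":-0.011,"y":0.022,"z":0.002,"ax":0,"ay":0.006,"az":-0.282,"gripper":255},
  {"x":-0.011,"y":0.022,"z":0.0,"ax":0,"ay":0.006,"az":-0.282,"gripper":255},
  {"x":-0.011,"y":0.022,"z":0.0,"ax":0,"ay":0.006,"az":-0.282,"gripper":255},
])

```text
time_s: 10.9
tool_pos: [0.4671, -0.043, 0.1048]
tool_rot: [[0.99, 0.141, -0.0], [0.141, -0.99, -0.001], [-0.0, 0.001, -1.0]]
wrist_force: [-1.5, 0.4, 4.3]
gripper_width: 0.0528
grip_force: 62.9
```

Emit:
arm_command([
  {"x":0,"y":0,"z":0,"ax":0,"ay":0,"az":0,"gripper":0},
  {"x":0,"y":0,"z":0,"ax":0,"ay":0,"az":0,"gripper":0},
  {"x":0,"y":0,"z":0.003,"ax":0,"ay":0,"az":0,"gripper":0},
  {"x":0,"y":0,"z":0.015,"ax":0,"ay":0,"az":0,"gripper":0},
  {"x":0,"y":0,"z":0.04,"ax":0,"ay":0,"az":0,"gripper":0},
  {"x":0,"y":0,"z":0.07,"ax":0,"ay":0,"az":0,"gripper":100},
  {"x":-0.03,"y":-0.004,"z":0.09,"ax":0,"ay":0,"az":0,"gripper":255},
  {"x":-0.062,"y":-0.009,"z":0.09,"ax":0,"ay":0,"az":0,"gripper":255},
  {"x":-0.062,"y":-0.009,"z":0.09,"ax":0,"ay":0,"az":0,"gripper":255},
])

```text
time_s: 11.8
tool_pos: [0.4023, -0.0524, 0.1956]
tool_rot: [[0.99, 0.139, -0.001], [0.139, -0.99, -0.002], [-0.001, 0.001, -1.0]]
wrist_force: [0.1, 1.0, -0.0]
gripper_width: 0.028
grip_force: 0.0
```

```bash
python3 - <<'E'
from h import *
S=r.snapshot("scene");T=r.snapshot("top");s=r.state();print(s["tool_pos"],s["tool_rot"],s["time_s"],s["gripper_width"])
b=[]
for i in(S,T):
    u=proj(i,[.47,-.04,.12]);x=int(min(max(u[0]-50,0),520));y=int(min(max(u[1]-50,0),280))
    b.append(cv2.resize(i["color"][y:y+100,x:x+100],(400,400),interpolation=2));print(x,y)
save(None,"g4",np.hstack(b))
E
python3 rv.py -1.4304
```

```text
[ 0.4054323  -0.05225411  0.19529734] [[ 0.99021507  0.13954314  0.00135485]
 [ 0.13954502 -0.99021472 -0.0014097 ]
 [ 0.00114488  0.00158497 -0.99999809]] 11.9 0.012321476837606071
295 150
290 158
[0.0014 0.0014 0.0004] [ 0.4054 -0.0523  0.1953] 11.9 0.012321476837606071
```

View pics/g4.png

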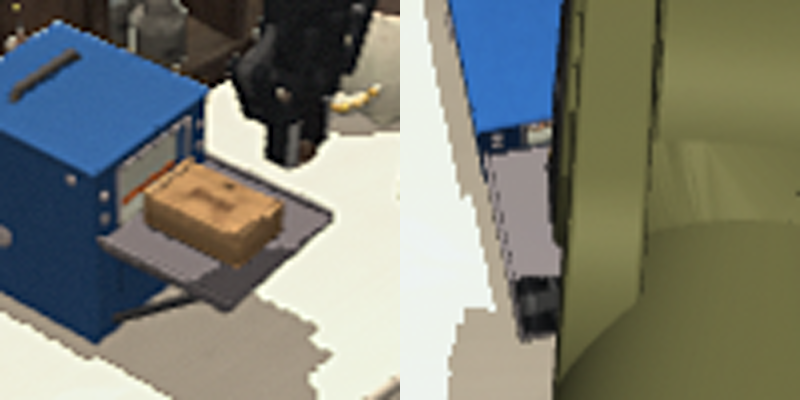

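Run:
```python
from h import *
S=r.snapshot("scene")
D=np.array([.5189,-.0358,0]);y=.1404
for u,v in[(188,160),(284,198),(238,238),(147,200)]:
    p=at_z(S,[295+u/4-.4,150+v/4-.4],.1255)-D;print((p[0]*np.cos(y)+p[1]*np.sin(y)).round(4),(-p[0]*np.sin(y)+p[1]*np.cos(y)).round(4))
```

```text
-0.0133 -0.0257
-0.0925 -0.0333
-0.094 0.0228
-0.02 0.0295
```

Emit:
arm_command([
  {"x":-0.004,"y":-0.001,"z":-0.03,"ax":0,"ay":0,"az":0,"gripper":255},
  {"x":-0.005,"y":-0.001,"z":-0.06,"ax":0,"ay":0,"az":0,"gripper":255},
  {"x":-0.005,"y":-0.001,"z":-0.08,"ax":0,"ay":0,"az":0,"gripper":255},
  {"x":-0.005,"y":-0.001,"z":-0.087,"ax":0,"ay":0,"az":0,"gripper":255},
  {"x":-0.005,"y":-0.001,"z":-0.087,"ax":0,"ay":0,"az":0,"gripper":255},
])

```text
time_s: 12.45
tool_pos: [0.4, -0.053, 0.1066]
tool_rot: [[0.99, 0.14, -0.003], [0.14, -0.99, -0.001], [-0.003, 0.001, -1.0]]
wrist_force: [-0.6, 1.5, -0.0]
gripper_width: 0.0
grip_force: 0.0
```

Emit:
arm_command([
  {"x":0.008,"y":0.001,"z":0,"ax":0,"ay":0,"az":0,"gripper":255},
  {"x":0.016,"y":0.0022,"z":0,"ax":0,"ay":0,"az":0,"gripper":255},
  {"x":0.022,"y":0.003,"z":0,"ax":0,"ay":0,"az":0,"gripper":255},
  {"x":0.028,"y":0.004,"z":0,"ax":0,"ay":0,"az":0,"gripper":255},
  {"x":0.034,"y":0.0048,"z":0,"ax":0,"ay":0,"az":0,"gripper":255},
  {"x":0.04,"y":0.0056,"z":0,"ax":0,"ay":0,"az":0,"gripper":255},
  {"x":0.046,"y":0.0064,"z":0,"ax":0,"ay":0,"az":0,"gripper":255},
  {"x":0.052,"y":0.0073,"z":0,"ax":0,"ay":0,"az":0,"gripper":255},
  {"x":0.058,"y":0.0081,"z":0,"ax":0,"ay":0,"az":0,"gripper":255},
  {"x":0.064,"y":0.009,"z":0,"ax":0,"ay":0,"az":0,"gripper":255},
  {"x":0.068,"y":0.0095,"z":0,"ax":0,"ay":0,"az":0,"gripper":255},
])

```text
time_s: 13.55
tool_pos: [0.4692, -0.0435, 0.1074]
tool_rot: [[0.99, 0.14, 0.0], [0.14, -0.99, -0.001], [0.0, 0.001, -1.0]]
wrist_force: [0.2, -1.0, 0.1]
gripper_width: 0.0
grip_force: 0.0
```

Run:
```python
from h import *
S=r.snapshot("scene");s=r.state();print(s["tool_pos"],s["wrist_force"],s["time_s"])
save(None,"g5",cv2.resize(S["color"][140:250,285:395],(500,500),interpolation=2))
```

```text
[ 0.46987584 -0.04353865  0.10754168] [0.84329049 0.30865031 0.12046799] 13.6
```

View pics/g5.png

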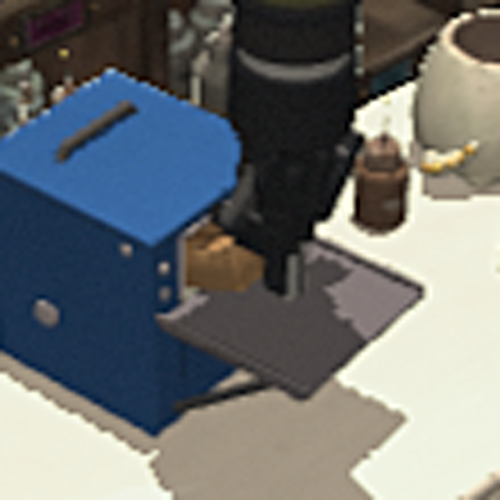

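Emit:
arm_command([
  {"x":0.003,"y":0.0004,"z":0,"ax":0,"ay":0,"az":0,"gripper":255},
  {"x":0.006,"y":0.0008,"z":0,"ax":0,"ay":0,"az":0,"gripper":255},
  {"x":0.009,"y":0.0013,"z":0,"ax":0,"ay":0,"az":0,"gripper":255},
  {"x":0.012,"y":0.0017,"z":0,"ax":0,"ay":0,"az":0,"gripper":255},
  {"x":0.015,"y":0.0021,"z":0,"ax":0,"ay":0,"az":0,"gripper":255},
  {"x":0.018,"y":0.0025,"z":0,"ax":0,"ay":0,"az":0,"gripper":255},
  {"x":0.02,"y":0.0028,"z":0,"ax":0,"ay":0,"az":0,"gripper":255},
  {"x":0.02,"y":0.0028,"z":0,"ax":0,"ay":0,"az":0,"gripper":255},
  {"x":0.02,"y":0.0028,"z":0,"ax":0,"ay":0,"az":0,"gripper":255},
  {"x":0.01,"y":0.0014,"z":0,"ax":0,"ay":0,"az":0,"gripper":255},
  {"x":-0.02,"y":-0.0028,"z":0.01,"ax":0,"ay":0,"az":0,"gripper":255},
  {"x":-0.03,"y":-0.004,"z":0.05,"ax":0,"ay":0,"az":0,"gripper":255},
])

```text
time_s: 14.8
tool_pos: [0.4305, -0.0473, 0.1534]
tool_rot: [[0.99, 0.14, -0.013], [0.14, -0.99, -0.0], [-0.012, -0.002, -1.0]]
wrist_force: [-0.1, -0.2, 0.1]
gripper_width: 0.0001
grip_force: 0.0
```

Emit:
arm_command([
  {"x":0,"y":0,"z":0.04,"ax":0,"ay":0,"az":0,"gripper":255},
  {"x":0,"y":0,"z":0.08,"ax":0,"ay":0,"az":0,"gripper":255},
  {"x":0,"y":-0.05,"z":0.1,"ax":0,"ay":0,"az":0,"gripper":255},
  {"x":0,"y":-0.1,"z":0.1,"ax":0,"ay":0,"az":0,"gripper":255},
  {"x":0,"y":-0.14,"z":0.1,"ax":0,"ay":0,"az":0,"gripper":255},
  {"x":0,"y":-0.14,"z":0.1,"ax":0,"ay":0,"az":0,"gripper":255},
])

```text
time_s: 15.4
tool_pos: [0.4373, -0.1919, 0.2574]
tool_rot: [[0.991, 0.134, -0.0], [0.134, -0.991, -0.003], [-0.001, 0.003, -1.0]]
wrist_force: [-0.2, 0.6, -0.5]
gripper_width: 0.0002
grip_force: 0.0
```

Run:
```python
from h import *
S=r.snapshot("scene");T=r.snapshot("top");s=r.state();print(s["tool_pos"],s["wrist_force"],s["time_s"])
b=[]
for i in(S,T):
    u=proj(i,[.5,-.04,.12]);x=int(min(max(u[0]-50,0),520));y=int(min(max(u[1]-50,0),280))
    b.append(cv2.resize(i["color"][y:y+100,x:x+100],(400,400),interpolation=2))
save(None,"g6",np.hstack(b))
for n,i in(("s",S),("t",T)):
  for q in("tip_tin","blue_bottle","brown_bottle"):
    l=r.tip_of(i,q);print(n,q,[np.round(np.array(l[0]["point"])*[640,400],1)] if l else None)
```

```text
[ 0.43706881 -0.18822745  0.25701551] [ 0.7075256  -0.72066458  0.00653924] 15.5
s tip_tin [array([410.9, 195.2])]
s blue_bottle [array([247.3, 256. ])]
s brown_bottle [array([366.7, 189. ])]
t tip_tin [array([448.5, 219. ])]
t blue_bottle [array([228.1, 182.4])]
t brown_bottle [array([449.6, 222.6])]
```

View pics/g6.png

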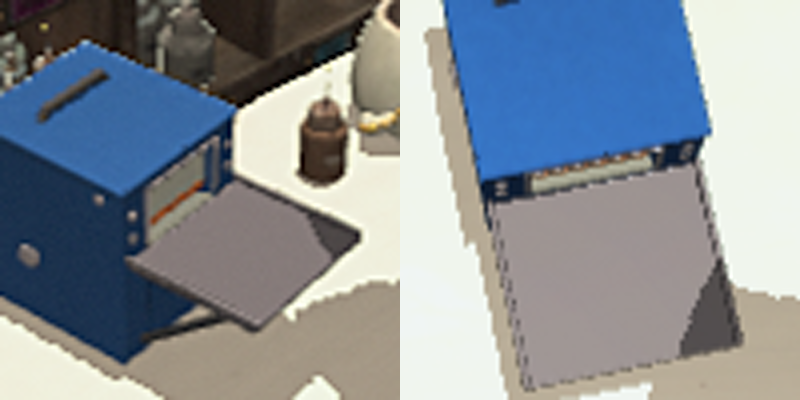

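Emit:
arm_command([
  {"x":0,"y":0,"z":0,"ax":0,"ay":0,"az":0,"gripper":255},
  {"x":0,"y":0,"z":0,"ax":0,"ay":0,"az":0,"gripper":255},
  {"x":0,"y":0,"z":0,"ax":0,"ay":0,"az":0,"gripper":255},
  {"x":0,"y":0,"z":0,"ax":0,"ay":0,"az":0,"gripper":255},
  {"x":0,"y":0,"z":0,"ax":0,"ay":0,"az":0,"gripper":255},
  {"x":0,"y":0,"z":0,"ax":0,"ay":0,"az":0,"gripper":255},
  {"x":0,"y":0,"z":0,"ax":0,"ay":0,"az":0,"gripper":255},
  {"x":0,"y":0,"z":0,"ax":0,"ay":0,"az":0,"gripper":255},
])

```text
time_s: 16.6
tool_pos: [0.4381, -0.1877, 0.2573]
tool_rot: [[0.99, 0.14, -0.001], [0.14, -0.99, -0.001], [-0.001, 0.001, -1.0]]
wrist_force: [-0.2, -0.2, 0.4]
gripper_width: -0.0002
grip_force: 0.0
```

Run:
```python
from h import *
S=r.snapshot("scene");save(S,"s7")
a=cv2.imread("pics/scene0.png")[...,::-1]
for im in(a,S["color"]):
    c=im[170:215,315:355].astype(int);m=(c[...,0]-c[...,2]>60);v,u=np.nonzero(m);print(len(u),u.mean()+315,v.mean()+170)
D=np.array([.5189,-.0358,0]);y=.1404
for th in(0,.1,.3,.5):
    x=.0065+.042*np.sin(th);z=.146-.042*np.cos(th);print(th,proj(S,D+[x*np.cos(y),x*np.sin(y),z]))
save(None,"g7",np.hstack([cv2.resize(i[150:220,300:370],(400,400),interpolation=2) for i in(a,S["color"])]))
```

```text
23 331.60869565217394 194.95652173913044
23 331.60869565217394 194.95652173913044
0 [np.float64(330.6018721799754), np.float64(197.02304181593172)]
0.1 [np.float64(329.4824259225827), np.float64(196.4044886208454)]
0.3 [np.float64(327.2994317557813), np.float64(194.85567381583405)]
0.5 [np.float64(325.2571431648923), np.float64(192.9427191341791)]
```

View pics/g7.png

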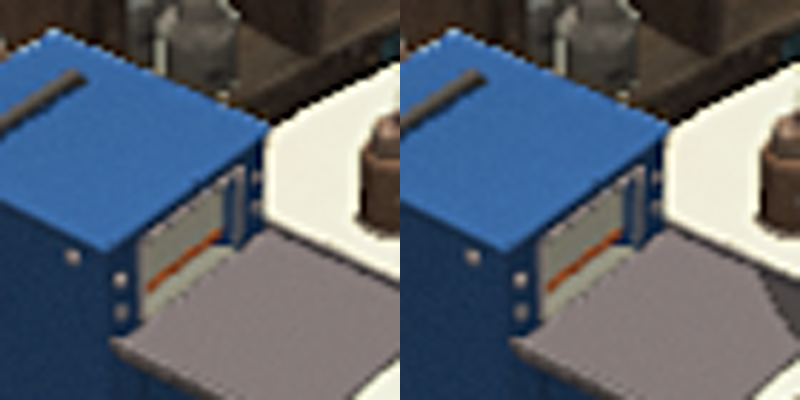

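The flap's orange edge sits at exactly the same pixels as at the start, so it is shut. The shelf is empty, the bystanders have not moved, and the arm is clear.

```bash
python3 -c "
from plant import r
print(r.finish_job())"
```

```text
the job is handed in; nothing more can be done
None
```

I put the pin box in through the flap and handed the job in at about 17 s. The last pictures show the shelf empty, the flap back at its starting pixels, and no sign that the tin or bottles moved; the box slipped from the first grip onto the shelf, so I re-gripped and straightened it before pushing.

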